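# Turn the contrast plate over the ridge, black side up

### The arm

A 6-joint arm with a two-finger parallel gripper is mounted at the origin on the work surface. World frame = base frame: x ahead of the robot, y to its left, z up, the work surface at z = 0. Lengths are in m, angles in degrees, forces in N, time in s.
With the tool pointing down it reaches from about 0.35 to 0.875 m from the base axis. Payload 4.2 kg.
Tool frame: the origin (TCP) lies at the very end of the fingers, on their centre line; the grasp point (between the pads) lies 19 mm behind it (r.grip_point_offset is the distance from the TCP to the grasp point, in m); z points along the fingers, y is the line along which they close (so a half turn about z gives the same grasp; the last joint's range is limited). The gripper opens to 87 mm and grips with 3 to 60 N. Pads are 19 mm wide; open, the fingers measure 117 mm over their backs; the gripper's body (75 mm by 190 mm) begins 51 mm behind the grasp point.
Start: joints at [86.379, 22.042, 0.453, 0, -68.411, -14.817], TCP at [0.198, 0.593, 0.223] pointing down, gripper open.
Joint ranges: [-179.83, 179.83], [-69.29, 118.12], [-61.27, 80.66], [-181.25, 117.63], [-171.15, -9.14], [-177.46, 177.46]. Speed limits (degrees/s): [159.86, 159.86, 180, 180, 180, 180].

### API

Orientations are given as a 3x3 rotation matrix whose columns are the frame's x, y, z axes.
In Python, from station import r, cams gives the robot as it stands. The module is installed in compiled form; this text tells all that it offers.
- The arm moves only by the shell command python3 -m handwheel 'ROWS'. ROWS is JSON, a list that holds one entry, the list of rows, each a list of 7 numbers: the turn, a rotation vector about the tool's x, y, z in units of 6 degrees (1.0 is 6 degrees), then the shift along the tool's x, y, z in m, then the finger opening in m, from 0 to 0.087. In form: [[[ax, ay, az, x, y, z, jaw], ...]]. A call has 1 to 12 rows; each row shifts and turns the commanded pose from where the row before left it, along the tool's axes as they then stand; what a row does not reach is not made up. A row lasts 1/10 s, in which the tool goes at most 50 mm and 8.59 degrees, less where a joint would pass 70% of its speed; a pose out of reach is approached as far as the arm can. A call with a gripper value outside its range is refused whole. The fingers move at their own pace and stop on an object; the grip force is fixed at half the most. Time passes only in rows, so rows that do not move let the fingers close. It gives the time, the measured TCP pose, the force, the opening and the grip force at its end, in the units of the state.
- r.sense(): the state, without advancing time (a new reading comes with each control period).
- cams.capture(name): name is "scene" or "top" or "wrist"; returns the picture (384x512x3 uint8, red, green, blue); there is no depth.
- cams.get_calibration(name): a dict with "camera_matrix" (3x3 intrinsics, pixels), "rvec" (rotation vector, rad) and "tvec" (3), from world to camera coordinates, as OpenCV has them; the wrist camera has in their place "T_tool_cam" (4x4, takes a point from camera to tool coordinates, whose origin is the TCP and whose axes are the flange's). Camera axes: x right, y down, z forward; pixel columns grow to the right and rows downward; lengths in m; the calibration is good to about 2 mm. A picture is of the moment at which its call begins: read the wrist's pose just before it. get_calibration takes no time and is no camera call.
- r.finish_job(): hands the job in; it is judged then, once.
The state is a dict: "time_s": time; "joints": joint angles; "joint_velocities": joint speeds; "effort": joint torques, N m; "tcp_pos": TCP position; "ee_rot": TCP orientation; "wrist_force": force on the tool from outside, world axes, zero at the start; "moment": the same for the moment, N m; "gripper_width": opening from 0.0 (shut) to 1.0 (fully open); "gripper_force": force on a finger pad.
Only numpy, scipy, OpenCV 4.12 (cv2) and the standard library are available. Lean on these libraries where they do the work, as an engineer would, in place of code of your own. Each camera call takes 0.05 s, during which the arm holds its last target. There are 200 camera calls.

### The job

Turn the contrast plate over, from white side up to black side up: lever its overhanging outer edge up so that it tips onto its inner edge at the ridge of the grey stand, then bring it over the ridge and lower it gently, without letting it drop, to lie flat on the other bed, the one with the green mat, square to the ridge, its inner edge close beside the ridge and its ends even with the ends of the stand. Leave everything else on the table where it is.

Things in the scene. Friction and masses are not known exactly. Their poses are not given: they have to be found in the camera images.
- plate_mid (a point): centre (half-way up) of the loose stiff plate: 120 mm along its x, 130 mm along its y, 8 mm thick, 0.12 to 0.22 kg, +z face white, -z face black. Starts white up on the bed without the mat, y across the ridge (within 3 degrees), inner edge 2 to 8 mm from the ridge; its outer 120 mm edge overhangs the stand by about 40 mm, its underside there 40 mm above the bare table: room for a finger
- stand: fixed grey stand, 130 mm along x, 200 mm along y, turned by up to 17 degrees; two flat beds 40 mm above the table, on its +y and -y sides; the plate may start on either. Between them an aluminium ridge, 12 mm thick, runs along x at y = 0, 22 mm above the beds (top 62 mm above the table); each bed is 94 mm deep from ridge to outer edge. Origin: centre of the underside, z up
- dish: a closed clear round dish, 92 mm across and 16 mm high, with a red bottom and pale lid, beyond the stand. Origin: centre of its underside. Not to be disturbed.
- marker: a white marker pen with a blue cap, 132 x 15 x 13 mm, lying on the robot's side of the stand. Origin: centre of its underside. Not to be disturbed.
- wash_bottle: a white and orange wash bottle, 68 mm across and 160 mm high. Origin: centre of its underside. Not to be disturbed.
- tip_box: a blue box of pipette tips with a pale clear lid, 122 x 87 x 62 mm. Origin: centre of its underside. Not to be disturbed.
- slide_box: a closed yellow slide box, 100 x 85 x 35 mm. Origin: centre of its underside. Not to be disturbed.
- tube_rack: an orange rack of capped tubes, 85 x 190 x 70 mm. Origin: centre of its underside. Not to be disturbed.
- view_mat: thin green mat (100 x 46 mm, only a marking, flush with the bed) on the empty bed where the plate must end. Origin: its centre, 40 mm above the table and 75 mm from the middle of the ridge: straight below where the centre of the plate belongs (its inner edge then 4 mm from the ridge).

How it is judged:
By the outcome, as a careful person would: the job done as asked, in the order asked, and still so for the second after the job is handed in, with the robot touching nothing.
It also fails if it takes over 43 s, if anything falls off the work surface, if the arm or the gripper's body presses on something with over 40 N, if the wrist force passes 120 N, or if a joint passes its speed limit or range.

## Working session

There is one attempt and no reset: what is moved stays moved. The work goes in short steps, Python scripts to look and compute and a shell command to move; the robot and the scene stay as the last step left them, time stands still between calls to the robot, and variables do not carry over. Pictures are saved under pics/ and viewed, at most 10 in all, crops included, and the job is handed in when it is done.

```bash
mkdir -p pics; python3 - <<'E'
from station import r,cams
import cv2,numpy as np
for n in("scene","top"):
    im=cams.capture(n);cv2.imwrite(f"pics/{n}0.png",cv2.resize(im[:,:,::-1],(800,600),interpolation=cv2.INTER_CUBIC))
    c=cams.get_calibration(n);R=cv2.Rodrigues(np.array(c["rvec"]))[0];print(n,c["camera_matrix"],-R.T@np.array(c["tvec"]).ravel(),R)
print(cams.get_calibration("wrist"));print(r.sense())
E
```

```text
scene [[399.66804527   0.         255.84849079]
 [  0.         399.66804527 189.66272668]
 [  0.           0.           1.        ]] [1.0889415  0.57956027 1.06981982] [[-0.71334361  0.70068665 -0.01338309]
 [ 0.56031346  0.55875658 -0.6114245 ]
 [-0.42093909 -0.44365449 -0.79118959]]
top [[454.06443325   0.         255.39343886]
 [  0.         454.06443325 185.83776264]
 [  0.           0.           1.        ]] [0.37983083 0.00948613 1.62070802] [[-0.00315002 -0.9999777   0.00588799]
 [-0.99407268  0.00249144 -0.10868903]
 [ 0.10867193 -0.00619546 -0.99405836]]
{'camera_matrix': array([[334.88042519,   0.        , 250.88466349],
       [  0.        , 334.88042519, 196.61647114],
       [  0.        ,   0.        ,   1.        ]]), 'T_tool_cam': array([[ 1.71242059e-03, -9.53360191e-01, -3.01830109e-01,
         8.32069720e-02],
       [ 9.99998509e-01,  1.56565748e-03,  7.28166334e-04,
        -5.27924628e-04],
       [-2.21642226e-04, -3.01830906e-01,  9.53361450e-01,
        -1.61690340e-01],
       [ 0.00000000e+00,  0.00000000e+00,  0.00000000e+00,
         1.00000000e+00]])}
{'time_s': 0.1, 'joints': array([ 8.63776072e+01,  2.20856186e+01,  3.89350006e-01, -2.43552959e-02,
       -6.84119570e+01, -1.48164151e+01]), 'joint_velocities': array([-0.05429208, -0.16443231,  0.11497135,  0.1275368 , -0.05701131,
        0.01730435]), 'effort': array([ 7.18930023e-04, -3.91692603e+01,  1.87935805e+01,  4.23188701e+00,
        1.34372167e-02, -7.08687526e-05]), 'tcp_pos': array([0.1975027 , 0.59241725, 0.22159115]), 'ee_rot': array([[ 9.48612425e-01, -3.16439889e-01, -5.13811680e-04],
       [-3.16440290e-01, -9.48610607e-01, -1.86011330e-03],
       [ 1.01206835e-04,  1.92711730e-03, -9.99998138e-01]]), 'wrist_force': array([-0.3682782 ,  0.03034083, -0.18226643]), 'moment': array([-0.01535098,  0.00127432, -0.01456138]), 'gripper_force': 0.0, 'gripper_width': 0.9984837764542669}
```

View pics/scene0.png

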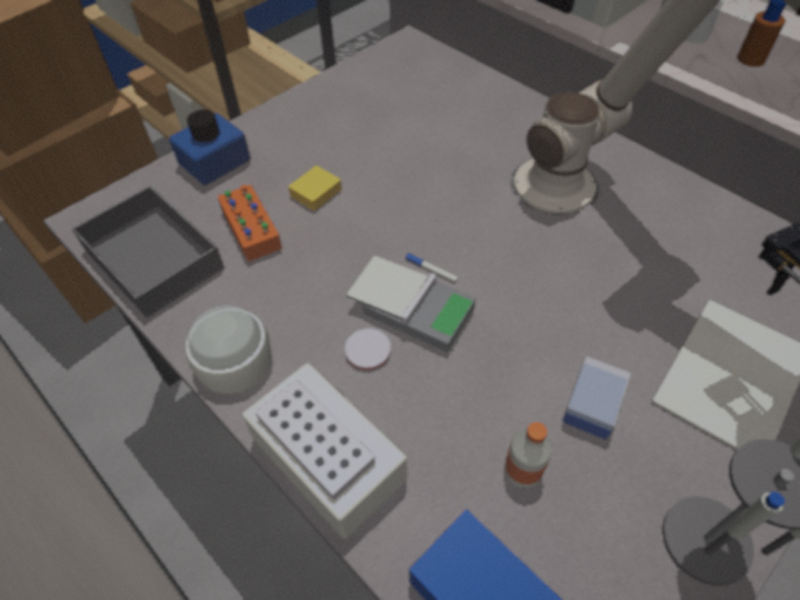

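View pics/top0.png

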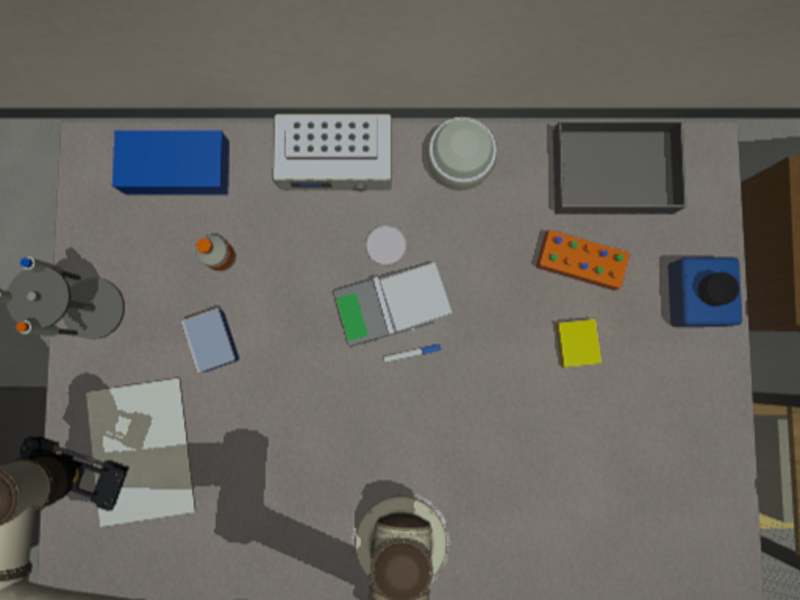

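The top view shows the plate on the right (-y) bed and the mat on the left (+y) bed. The ridge runs from about (376,277) to (388,330), so it is yawed about +13°. The dish is at (386,245) and the marker at (412,353). The scene view agrees. I'll enlarge both for corner picking.

```bash
python3 - <<'E'
import cv2
from station import cams
a=cams.capture("top")[160:235,205:297,::-1]; cv2.imwrite("pics/topc.png",cv2.resize(a,None,fx=8,fy=8,interpolation=cv2.INTER_CUBIC))
a=cams.capture("scene")[155:230,215:310,::-1]; cv2.imwrite("pics/scc.png",cv2.resize(a,None,fx=8,fy=8,interpolation=cv2.INTER_CUBIC))
E
```

```text
(no output)
```

View pics/topc.png

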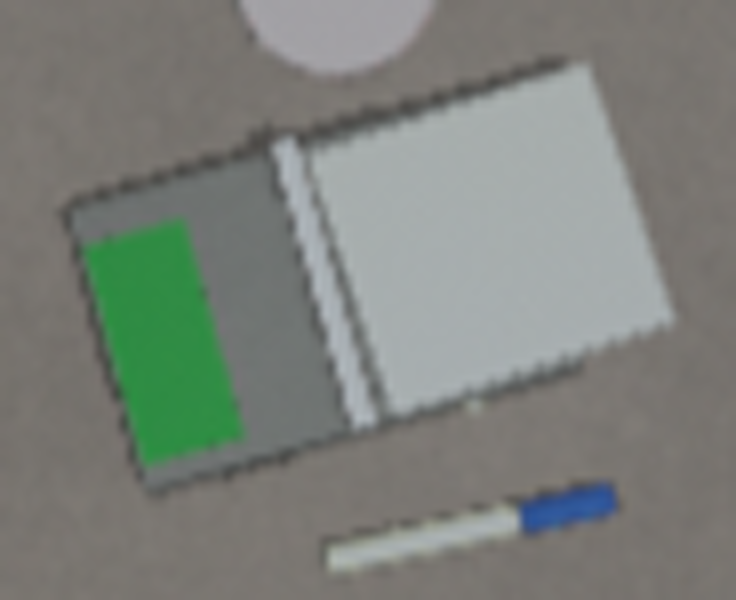

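View pics/scc.png

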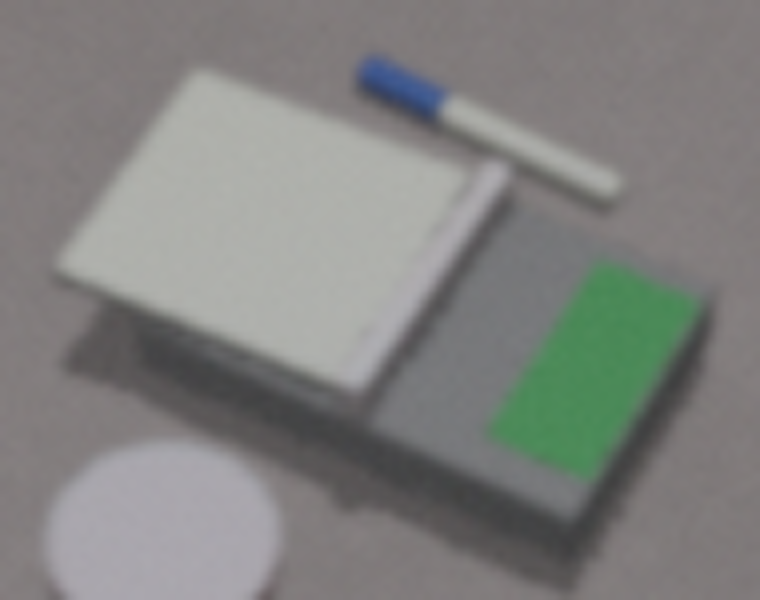

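Picked in the top crop: plate corners (310,150), (588,63), (676,320), (390,416); mat (84,246), (184,219), (243,437), (146,465); ridge ends about (284,141) and (365,425). The scene crop gives the mat at (600,262), (703,303), (585,478), (490,435) and plate outer corners (200,68), (57,265).

```bash
cat > h.py <<'E'
import numpy as np,cv2
from station import r,cams
def ray(cam,pts,z):
    c=cams.get_calibration(cam);K=np.array(c["camera_matrix"]);R=cv2.Rodrigues(np.array(c["rvec"]))[0];o=-R.T@np.array(c["tvec"]).ravel()
    d=np.c_[np.array(pts,float),np.ones(len(pts))]@np.linalg.inv(K).T@R
    return o+d*((z-o[2])/d[:,2])[:,None]
E
python3 - <<'E'
from h import *
np.set_printoptions(precision=4,suppress=True)
T=lambda p:(np.array(p)+.5)/8-.5+[205,160]
S=lambda p:(np.array(p)+.5)/8-.5+[215,155]
for n,c,f,z,p in[("plate",'top',T,.048,[(310,150),(588,63),(676,320),(390,416)]),("mat",'top',T,.04,[(84,246),(184,219),(243,437),(146,465)]),("standout",'top',T,.04,[(65,208),(150,492)]),("ridge",'top',T,.062,[(284,141),(365,425)]),
 ("matS",'scene',S,.04,[(703,303),(600,262),(490,435),(585,478)][::1]),("plateS",'scene',S,.048,[(200,68),(57,265)]),("ridgeS",'scene',S,.062,[(501,168),(351,387)])
 ,("marker",'top',T,.013,[(325,560),(618,495)]),("dish",'top',T,.016,[(338,75)])]:
    w=ray(c,f(p),z)[:,:2];print(n,w.tolist() and w.round(4).tolist(),w.mean(0))
    for i in range(len(w)-1):
        d=w[i+1]-w[i];print("   ",round(np.hypot(*d)*1e3,1),round(np.degrees(np.arctan2(d[1],d[0])),1))
# wrist angles
from scipy.spatial.transform import Rotation as Ro
def wrist(R,j1,p): # forearm pitched p below horizontal
    B=Ro.from_euler('zy',[j1,p],degrees=True)
    M=(B.inv()*Ro.from_matrix(R)).as_matrix()
    return M
s=r.sense()
M0=wrist(s['ee_rot'],86.38,21.7);C=Ro.from_euler('xyx',[0,68.41,14.8165],degrees=True).inv()*Ro.from_matrix(M0)
print(C.as_matrix())
for flip in(0,180):
  for el in(-55,-40,-20,0,20,40,55):
    Rt=Ro.from_euler('z',14,degrees=True)*Ro.from_euler('x',180+el,degrees=True)*Ro.from_euler('z',flip,degrees=True)
    for j1,p in[(-15,20),(5,40),(15,20)]:
        e=(Ro.from_matrix(wrist(Rt.as_matrix(),j1,p))*C.inv()).as_euler('xyx',degrees=True)
        print(flip,el,j1,p,e.round(0),Rt.as_matrix()[:,2].round(2))
E
```

```text
plate [[0.5783, 0.0418], [0.6164, -0.0799], [0.5035, -0.1171], [0.4622, 0.0072]] [ 0.5401 -0.037 ]
    127.5 -72.6
    118.9 -161.7
    131.0 108.4
mat [[0.5373, 0.1407], [0.549, 0.0971], [0.4536, 0.0711], [0.4416, 0.1132]] [0.4954 0.1055]
    45.2 -74.9
    98.8 -164.8
    43.8 105.9
standout [[0.554, 0.1491], [0.4299, 0.1114]] [0.4919 0.1302]
    129.7 -163.1
ridge [[0.5805, 0.0527], [0.4576, 0.0179]] [0.519  0.0353]
    127.7 -164.2
matS [[0.4426, 0.1169], [0.4565, 0.0732], [0.5504, 0.101], [0.539, 0.1411]] [0.4971 0.108 ]
    45.8 -72.4
    97.9 16.5
    41.7 105.8
plateS [[0.5042, -0.1145], [0.618, -0.0778]] [ 0.5611 -0.0961]
    119.6 17.9
ridgeS [[0.4625, 0.0223], [0.5836, 0.0573]] [0.5231 0.0398]
    126.0 16.1
marker [[0.4007, 0.0359], [0.4288, -0.0935]] [ 0.4147 -0.0288]
    132.4 -77.7
dish [[0.616, 0.0299]] [0.616  0.0299]
[[-0.625  -0.1955  0.7557]
 [-0.7799  0.1966 -0.5942]
 [-0.0324 -0.9608 -0.2754]]
0 -55 -15 20 [-101.   94.  -43.] [ 0.2  -0.79 -0.57]
0 -55 5 40 [-72.  93. -40.] [ 0.2  -0.79 -0.57]
0 -55 15 20 [-77. 114. -38.] [ 0.2  -0.79 -0.57]
0 -40 -15 20 [-109.  
[... 1177 characters left out ...]
]
180 -20 -15 20 [54. 21. -6.] [ 0.08 -0.33 -0.94]
180 -20 5 40 [138.  21. -85.] [ 0.08 -0.33 -0.94]
180 -20 15 20 [108.  38. -54.] [ 0.08 -0.33 -0.94]
180 0 -15 20 [42. 31. 21.] [ 0. -0. -1.]
180 0 5 40 [106.  12. -38.] [ 0. -0. -1.]
180 0 15 20 [ 99.  34. -28.] [ 0. -0. -1.]
180 20 -15 20 [40. 43. 39.] [-0.08  0.33 -0.94]
180 20 5 40 [49. 15. 33.] [-0.08  0.33 -0.94]
180 20 15 20 [88. 32.  0.] [-0.08  0.33 -0.94]
180 40 -15 20 [43. 54. 53.] [-0.16  0.62 -0.77]
180 40 5 40 [33. 27. 63.] [-0.16  0.62 -0.77]
180 40 15 20 [76. 34. 29.] [-0.16  0.62 -0.77]
180 55 -15 20 [47. 62. 64.] [-0.2   0.79 -0.57]
180 55 5 40 [32. 36. 76.] [-0.2   0.79 -0.57]
180 55 15 20 [69. 37. 49.] [-0.2   0.79 -0.57]
```

```bash
python3 - <<'E'
from h import *
np.set_printoptions(precision=3,suppress=True)
from scipy.spatial.transform import Rotation as Ro
B=lambda j1,p:Ro.from_euler('ZY',[j1,p],degrees=True)
s=r.sense()
C=(B(86.38,21.7)*Ro.from_euler('XYX',[0,68.41,14.8165],degrees=True)).inv()*Ro.from_matrix(s['ee_rot']);print(C.as_matrix())
for flip in(0,180):
  for el in(-55,-30,0,30,55):
    Rt=Ro.from_euler('z',16,degrees=True)*Ro.from_euler('x',180+el,degrees=True)*Ro.from_euler('z',flip,degrees=True)
    for j1,p in[(-15,20),(5,40),(20,20)]:
        e=((B(j1,p).inv()*Rt)*C.inv()).as_euler('XYX',degrees=True)
        print(flip,el,j1,p,e.round(0),Rt.as_matrix()[:,2].round(2))
E
```

```text
[[ 0.     0.001  1.   ]
 [-1.     0.     0.   ]
 [-0.    -1.     0.001]]
0 -55 -15 20 [-61.  54. -90.] [ 0.23 -0.79 -0.57]
0 -55 5 40 [-67.  61. -60.] [ 0.23 -0.79 -0.57]
0 -55 20 20 [-56.  82. -71.] [ 0.23 -0.79 -0.57]
0 -30 -15 20 [ -31.   57. -107.] [ 0.14 -0.48 -0.87]
0 -30 5 40 [-39.  51. -75.] [ 0.14 -0.48 -0.87]
0 -30 20 20 [-31.  75. -76.] [ 0.14 -0.48 -0.87]
0 0 -15 20 [  -0.   70. -121.] [ 0. -0. -1.]
0 0 5 40 [  -0.   50. -101.] [ 0. -0. -1.]
0 0 20 20 [ -0.  70. -86.] [ 0. -0. -1.]
0 30 -15 20 [  25.   87. -126.] [-0.14  0.48 -0.87]
0 30 5 40 [  34.   61. -121.] [-0.14  0.48 -0.87]
0 30 20 20 [ 32.  71. -97.] [-0.14  0.48 -0.87]
0 55 -15 20 [  46.  102. -125.] [-0.23  0.79 -0.57]
0 55 5 40 [  56.   76. -129.] [-0.23  0.79 -0.57]
0 55 20 20 [  58.   76. -105.] [-0.23  0.79 -0.57]
180 -55 -15 20 [-61.  54.  90.] [ 0.23 -0.79 -0.57]
180 -55 5 40 [-67.  61. 120.] [ 0.23 -0.79 -0.57]
180 -55 20 20 [-56.  82. 109.] [ 0.23 -0.79 -0.57]
180 -30 -15 20 [-31.  57.  73.] [ 0.14 -0.48 -0.87]
180 -30 5 40 [-39.  51. 104.] [ 0.14 -0.48 -0.87]
180 -30 20 20 [-31.  75. 104.] [ 0.14 -0.48 -0.87]
180 0 -15 20 [ 0. 70. 59.] [ 0. -0. -1.]
180 0 5 40 [ 0. 50. 79.] [ 0. -0. -1.]
180 0 20 20 [ 0. 70. 94.] [ 0. -0. -1.]
180 30 -15 20 [25. 87. 54.] [-0.14  0.48 -0.87]
180 30 5 40 [34. 61. 59.] [-0.14  0.48 -0.87]
180 30 20 20 [32. 71. 83.] [-0.14  0.48 -0.87]
180 55 -15 20 [ 46. 102.  55.] [-0.23  0.79 -0.57]
180 55 5 40 [56. 76. 51.] [-0.23  0.79 -0.57]
180 55 20 20 [58. 76. 75.] [-0.23  0.79 -0.57]
```

```bash
cat >> h.py <<'E'
from scipy.spatial.transform import Rotation as Ro
YAW=16.;C0=np.array([.5195,.0365,0])
U=np.array([np.cos(np.radians(YAW)),np.sin(np.radians(YAW)),0]);V=np.array([-U[1],U[0],0]);Z=np.array([0,0,1.])
def now():
    s=r.sense();d=s['tcp_pos']-C0;R=Ro.from_matrix(s['ee_rot']);e=(Ro.from_euler('z',YAW,degrees=True).inv()*R).as_euler('XYZ',degrees=True)
    print("t%.1f u %.1f v %.1f z %.1f mm tilt(a,b,c) %s w %.1f F %s M %s gf %.1f j %s"%(s['time_s'],*(1e3*np.array([d@U,d@V,d[2]])),((e-[180,0,0]+180)%360-180).round(1),s['gripper_width']*87,(s['wrist_force']@np.c_[U,V,Z]).round(1),(s['moment']@np.c_[U,V,Z]).round(2),s['gripper_force'],s['joints'].round(0)))
    return s
def plan(u,v,z,a,n,yaw=0.,s=None,lin=False):
    """identical rows (constant twist) to TCP at u,v,z (mm), tilt a deg about ridge"""
    s=s or r.sense();R0=Ro.from_matrix(s['ee_rot']);R1=Ro.from_euler('z',YAW+yaw,degrees=True)*Ro.from_euler('x',180+a,degrees=True)
    p1=C0+(u*U+v*V+z*Z)/1e3;rv=(R0.inv()*R1).as_rotvec()/n;dp=p1-s['tcp_pos']
    S=sum((R0*Ro.from_rotvec(rv*k)).as_matrix() for k in range(n));x=np.linalg.solve(S,dp)
    print(n,"rows of",(np.degrees(rv)/6).round(3).tolist(),x.round(4).tolist(),"max",np.linalg.norm(x).round(3),np.linalg.norm(np.degrees(rv)).round(1))
def tiptcp(v,z,a,w,side=1): # TCP v,z for lower finger inner tip at v,z ; side=1: tool tilted a>0
    e=np.radians(90-abs(a));return v+side*w/2*np.sin(e),z+w/2*np.cos(e)
E
python3 - <<'E'
from h import *
now()
v,z=tiptcp(-205,110,50,60);print(v,z)
plan(0,-150,230,0,24)
s=r.sense();s=dict(s);s['tcp_pos']=C0+(-150*V+230*Z)/1e3;s['ee_rot']=(Ro.from_euler('z',YAW,degrees=True)*Ro.from_euler('x',180,degrees=True)).as_matrix()
plan(0,v,z,50,10,s=s)
E
```

```text
t0.2 u -156.2 v 623.3 z 221.9 mm tilt(a,b,c) [-0.1 -0.  34.4] w 87.0 F [-0.3  0.6  0.6] M [ 0.04 -0.03 -0.01] gf 0.0 j [ 86.  22.   0.  -0. -68. -15.]
-185.71637170940383 132.98133329356935
24 rows of [0.001, 0.0, -0.239] [0.0164, 0.0291, -0.0003] max 0.033 1.4
10 rows of [0.833, 0.0, 0.0] [-0.0, 0.0072, 0.0078] max 0.011 5.0
```

```bash
python3 -m handwheel '[[[0,0,-0.239,0.0164,0.0291,-0.0003,0.06],[0,0,-0.239,0.0164,0.0291,-0.0003,0.06],[0,0,-0.239,0.0164,0.0291,-0.0003,0.06],[0,0,-0.239,0.0164,0.0291,-0.0003,0.06],[0,0,-0.239,0.0164,0.0291,-0.0003,0.06],[0,0,-0.239,0.0164,0.0291,-0.0003,0.06],[0,0,-0.239,0.0164,0.0291,-0.0003,0.06],[0,0,-0.239,0.0164,0.0291,-0.0003,0.06],[0,0,-0.239,0.0164,0.0291,-0.0003,0.06],[0,0,-0.239,0.0164,0.0291,-0.0003,0.06],[0,0,-0.239,0.0164,0.0291,-0.0003,0.06],[0,0,-0.239,0.0164,0.0291,-0.0003,0.06]]]' && python3 -m handwheel '[[[0,0,-0.239,0.0164,0.0291,-0.0003,0.06],[0,0,-0.239,0.0164,0.0291,-0.0003,0.06],[0,0,-0.239,0.0164,0.0291,-0.0003,0.06],[0,0,-0.239,0.0164,0.0291,-0.0003,0.06],[0,0,-0.239,0.0164,0.0291,-0.0003,0.06],[0,0,-0.239,0.0164,0.0291,-0.0003,0.06],[0,0,-0.239,0.0164,0.0291,-0.0003,0.06],[0,0,-0.239,0.0164,0.0291,-0.0003,0.06],[0,0,-0.239,0.0164,0.0291,-0.0003,0.06],[0,0,-0.239,0.0164,0.0291,-0.0003,0.06],[0,0,-0.239,0.0164,0.0291,-0.0003,0.06],[0,0,-0.239,0.0164,0.0291,-0.0003,0.06]]]'; python3 - <<'E'
from h import *
now();v,z=tiptcp(-205,110,50,60);plan(0,v,z,50,10)
E
```

```text
time_s: 1.4
tcp_pos: [0.3268, 0.2136, 0.2263]
ee_rot: [[1.0, -0.02, 0.0], [-0.02, -1.0, 0.0], [0.0, -0.0, -1.0]]
wrist_force: [0.6, -0.3, 0.5]
gripper_width: 0.686
gripper_force: 0.0
time_s: 2.6
tcp_pos: [0.5624, -0.1091, 0.2296]
ee_rot: [[0.961, 0.276, -0.0], [0.276, -0.961, 0.0], [-0.0, -0.0, -1.0]]
wrist_force: [0.0, 0.7, 0.4]
gripper_width: 0.686
gripper_force: 0.0
t2.6 u 1.1 v -151.8 z 229.6 mm tilt(a,b,c) [ 0. -0. -0.] w 59.7 F [0.2 0.7 0.4] M [ 0.01 -0.06  0.01] gf 0.0 j [  5.  17.  -6.  -0. -67. 101.]
10 rows of [0.833, 0.0, 0.0] [-0.0001, 0.0071, 0.0079] max 0.011 5.0
```

```bash
python3 -m handwheel '[[[0.833,0,0,-0.0001,0.0071,0.0079,0.06],[0.833,0,0,-0.0001,0.0071,0.0079,0.06],[0.833,0,0,-0.0001,0.0071,0.0079,0.06],[0.833,0,0,-0.0001,0.0071,0.0079,0.06],[0.833,0,0,-0.0001,0.0071,0.0079,0.06],[0.833,0,0,-0.0001,0.0071,0.0079,0.06],[0.833,0,0,-0.0001,0.0071,0.0079,0.06],[0.833,0,0,-0.0001,0.0071,0.0079,0.06],[0.833,0,0,-0.0001,0.0071,0.0079,0.06],[0.833,0,0,-0.0001,0.0071,0.0079,0.06],[0,0,0,0,0,0,0.06]]]' >/dev/null; python3 - <<'E'
from h import *
now();im=cams.capture("wrist");cv2.imwrite("pics/w1.png",im[:,:,::-1])
v,z=tiptcp(-195,24,50,60);print(v,z);plan(0,v,z,50,5)
v,z=tiptcp(-111,26,50,60);print(v,z)
E
```

```text
t3.7 u -1.7 v -185.3 z 128.1 mm tilt(a,b,c) [50.3 -0.1  0.4] w 60.5 F [ 0.1 -0.4 -0.9] M [-1.7   0.02  0.01] gf 0.0 j [ -20.   42.   18.  -39. -100.  131.]
-175.71637170940383 46.981333293569335
5 rows of [-0.003, 0.002, -0.009] [0.0003, 0.0115, 0.0121] max 0.017 0.1
-91.71637170940383 48.981333293569335
```

View pics/w1.png

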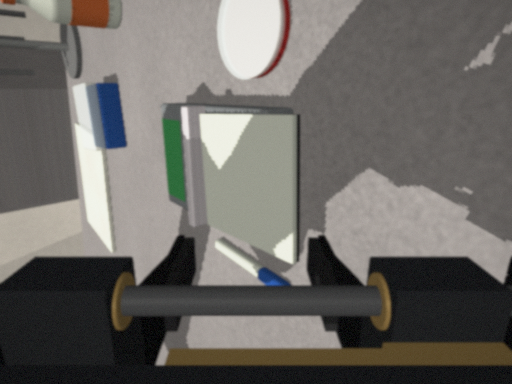

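The wrist view shows the plate at (200-300,112-260) between the fingers and to their front, the ridge at column 192, and the marker at (250,265), clear of the fingers. Next I descend outside the edge, then go in under it.

```bash
python3 -m handwheel '[[[0,0,-0.009,0.0003,0.0115,0.0121,0.06],[0,0,-0.009,0.0003,0.0115,0.0121,0.06],[0,0,-0.009,0.0003,0.0115,0.0121,0.06],[0,0,-0.009,0.0003,0.0115,0.0121,0.06],[0,0,-0.009,0.0003,0.0115,0.0121,0.06],[0,0,0,0,0,0,0.06],[0,0,0,0,0,0,0.06]]]' >/dev/null; python3 - <<'E'
from h import *
now();plan(0,-91.5,49,50,8)
E
```

```text
t4.5 u 1.3 v -175.2 z 49.2 mm tilt(a,b,c) [50.  -0.  -0.2] w 60.1 F [0.1 0.1 0.1] M [-1.62 -0.03 -0.01] gf 0.0 j [-20.  46.  15. -39. -93. 136.]
8 rows of [-0.0, 0.001, 0.005] [-0.0001, -0.0067, 0.008] max 0.01 0.0
```

```bash
python3 -m handwheel '[[[0,0,0.005,-0.0001,-0.0067,0.008,0.06],[0,0,0.005,-0.0001,-0.0067,0.008,0.06],[0,0,0.005,-0.0001,-0.0067,0.008,0.06],[0,0,0.005,-0.0001,-0.0067,0.008,0.06],[0,0,0.005,-0.0001,-0.0067,0.008,0.06],[0,0,0.005,-0.0001,-0.0067,0.008,0.06],[0,0,0.005,-0.0001,-0.0067,0.008,0.06],[0,0,0.005,-0.0001,-0.0067,0.008,0.06],[0,0,0,0,0,0,0.06]]]' >/dev/null; python3 - <<'E'
from h import *
now()
# tip waypoints on arc about pivot (-11,40), d=100, tool tilt 50 const
for ph in(0,10,20,30,40):
    p=np.radians(ph);v,z=tiptcp(-11-100*np.cos(p),40+100*np.sin(p),50,60);print(ph,round(v,1),round(z,1))
v,z=tiptcp(-110,41,50,60);plan(0,v,z,50,4)
im=cams.capture("scene")[140:240,200:330,::-1];cv2.imwrite("pics/s1.png",cv2.resize(im,None,fx=6,fy=6,interpolation=cv2.INTER_CUBIC))
E
```

```text
t5.3 u 0.6 v -91.1 z 49.8 mm tilt(a,b,c) [49.9 -0.  -0.1] w 60.1 F [ 0.2 -0.2 -0.4] M [-1.89 -0.   -0.01] gf 0.4 j [-14.  42.   6. -42. -86. 135.]
0 -91.7 63.0
10 -90.2 80.3
20 -85.7 97.2
30 -78.3 113.0
40 -68.3 127.3
4 rows of [0.003, 0.0, 0.002] [-0.0001, -0.0028, -0.0022] max 0.004 0.0
```

View pics/s1.png

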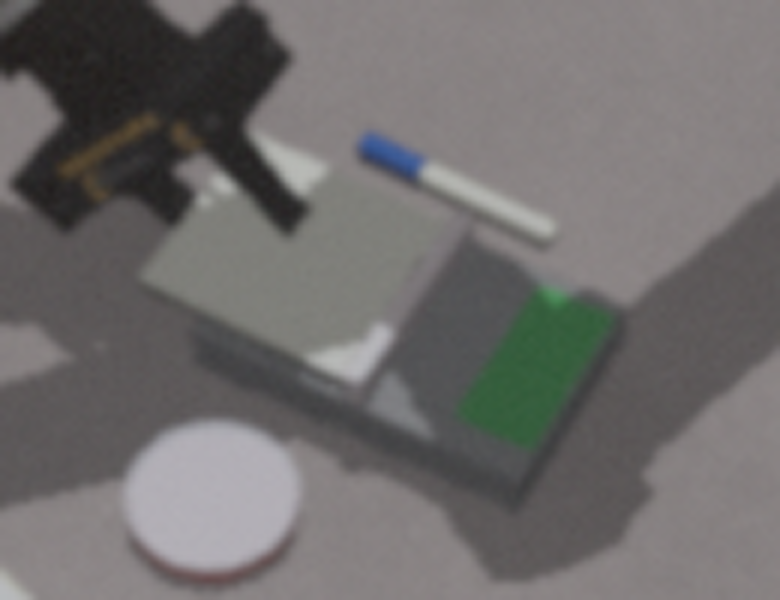

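The picture shows the upper finger above the plate at (290,215) and the lower finger hidden under the outer edge. Now I lever it up along the arc.

```bash
python3 -m handwheel '[[[0,0,0,0,-0.0032,-0.003,0.06],[0,0,0,0,-0.0032,-0.003,0.06],[0,0,0,0,-0.0032,-0.003,0.06],[0,0,0,0,-0.0047,-0.0033,0.06],[0,0,0,0,-0.0047,-0.0033,0.06],[0,0,0,0,-0.0047,-0.0033,0.06],[0,0,0,0,-0.0053,-0.0025,0.06],[0,0,0,0,-0.0053,-0.0025,0.06],[0,0,0,0,-0.0053,-0.0025,0.06]]]' >/dev/null; python3 - <<'E'
from h import *
now()
v,z=tiptcp(-11-100*np.cos(.698),40+100*np.sin(.698),50,60);plan(0,v,z,50,7)
E
```

```text
t6.3 u 0.5 v -86.4 z 97.5 mm tilt(a,b,c) [50.  0. -0.] w 60.1 F [-0.1 -0.4 -0.9] M [-1.82 -0.02 -0.  ] gf 0.3 j [-14.  38.   7. -42. -90. 132.]
7 rows of [0.0, -0.0, 0.0] [-0.0001, -0.0049, -0.0008] max 0.005 0.0
```

```bash
python3 -m handwheel '[[[0,0,0,0,-0.0056,-0.0015,0.06],[0,0,0,0,-0.0056,-0.0015,0.06],[0,0,0,0,-0.0056,-0.0015,0.06],[0,0,0,0,-0.0058,-0.0005,0.06],[0,0,0,0,-0.0058,-0.0005,0.06],[0,0,0,0,-0.0058,-0.0005,0.06]]]' >/dev/null; python3 - <<'E'
from h import *
now()
for n,(a,b,c,d) in {"scene":(120,240,200,330),"top":(150,240,195,300)}.items():
  im=cams.capture(n)[a:b,c:d,::-1];globals()[n]=cv2.resize(im,(400,int(400*(b-a)/(d-c))),interpolation=cv2.INTER_CUBIC)
h=max(scene.shape[0],top.shape[0]);cv2.imwrite("pics/s2.png",np.hstack([cv2.copyMakeBorder(x,0,h-x.shape[0],0,0,cv2.BORDER_CONSTANT) for x in(scene,top)]))
E
```

```text
t6.9 u 0.5 v -68.8 z 127.4 mm tilt(a,b,c) [50.  0. -0.] w 60.1 F [-0.5 -0.3 -0.3] M [-1.84 -0.06  0.01] gf 0.3 j [-13.  35.   7. -42. -91. 130.]
```

View pics/s2.png

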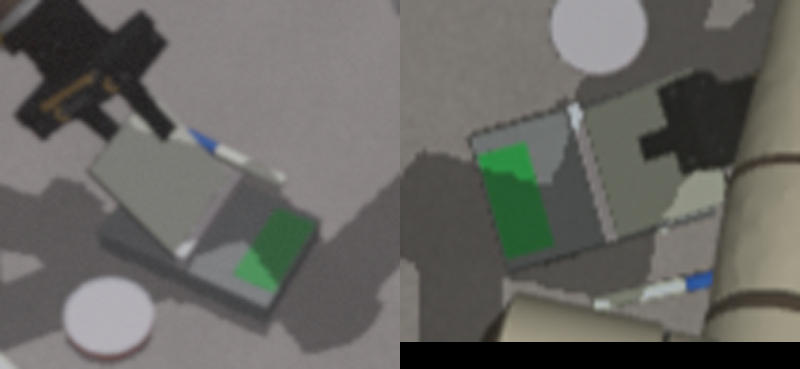

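The plate now stands at about 40° on its inner edge at the ridge, resting on the lower finger. I close the jaws while holding the lower finger in place.

```bash
python3 -m handwheel '[[[0,0,0,0,0.0025,0,0.055],[0,0,0,0,0.0025,0,0.05],[0,0,0,0,0.0025,0,0.045],[0,0,0,0,0.0025,0,0.04],[0,0,0,0,0.0025,0,0.035],[0,0,0,0,0.0025,0,0.03],[0,0,0,0,0.0025,0,0.025],[0,0,0,0,0.0025,0,0.02],[0,0,0,0,0.0025,0,0.015],[0,0,0,0,0.0025,0,0.01],[0,0,0,0,0.001,0,0],[0,0,0,0,0,0,0]]]' >/dev/null; python3 - <<'E'
from h import *
now()
E
```

```text
t8.2 u 0.5 v -85.6 z 107.3 mm tilt(a,b,c) [50.  0. -0.] w 7.6 F [-0.3  0.9 -0.6] M [-1.36  0.06  0.05] gf 30.0 j [-14.  38.   7. -42. -90. 131.]
```

```bash
python3 - <<'E'
from h import *
plan(0.5,-19.7,141,5,9)
E
```

```text
9 rows of [-0.834, -0.0, 0.0] [0.0, -0.0084, 0.0004] max 0.008 5.0
```

```bash
python3 -m handwheel '[[[-0.834,0,0,0,-0.0084,0.0004,0],[-0.834,0,0,0,-0.0084,0.0004,0],[-0.834,0,0,0,-0.0084,0.0004,0],[-0.834,0,0,0,-0.0084,0.0004,0],[-0.834,0,0,0,-0.0084,0.0004,0],[-0.834,0,0,0,-0.0084,0.0004,0],[-0.834,0,0,0,-0.0084,0.0004,0],[-0.834,0,0,0,-0.0084,0.0004,0],[-0.834,0,0,0,-0.0084,0.0004,0],[0,0,0,0,0,0,0]]]' >/dev/null; python3 - <<'E'
from h import *
now()
im=cams.capture("wrist")[:,:,::-1]
im2=cams.capture("scene")[120:220,200:330,::-1]
cv2.imwrite("pics/s3.png",np.hstack([cv2.resize(im,(480,360)),cv2.resize(im2,(320,246)) if 0 else cv2.copyMakeBorder(cv2.resize(im2,(320,246),interpolation=cv2.INTER_CUBIC),0,114,0,0,cv2.BORDER_CONSTANT)]))
E
```

```text
t9.2 u -0.1 v -18.1 z 141.4 mm tilt(a,b,c) [ 4.9  0.  -0.3] w 8.1 F [ 0.9 -1.3 -0.6] M [-0.88 -0.17 -0.07] gf 30.0 j [ 17.  17. -17.  -6. -55.  93.]
```

View pics/s3.png

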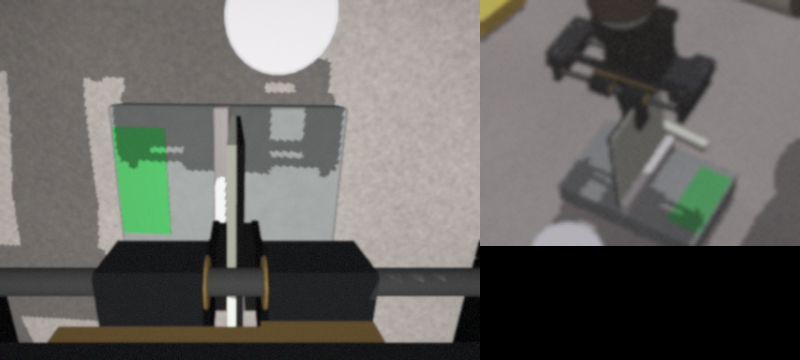

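```bash
python3 - <<'E'
from h import *
s=dict(r.sense());plan(0,-19,178,0,4)
s['tcp_pos']=C0+(-19*V+178*Z)/1e3;s['ee_rot']=(Ro.from_euler('z',YAW,degrees=True)*Ro.from_euler('x',180,degrees=True)).as_matrix()
plan(0,25,178,0,3,s=s)
s['tcp_pos']=C0+(25*V+178*Z)/1e3
plan(0,90,150,-45,9,s=s)
E
```

```text
4 rows of [-0.209, -0.0, 0.004] [-0.0, -0.0006, -0.0092] max 0.009 1.3
3 rows of [0.0, 0.0, 0.0] [0.0, -0.0147, -0.0] max 0.015 0.0
9 rows of [-0.833, 0.0, 0.0] [-0.0, -0.0081, 0.0005] max 0.008 5.0
```

```bash
python3 -m handwheel '[[[-0.209,0,0.004,0,-0.0006,-0.0092,0],[-0.209,0,0.004,0,-0.0006,-0.0092,0],[-0.209,0,0.004,0,-0.0006,-0.0092,0],[-0.209,0,0.004,0,-0.0006,-0.0092,0],[0,0,0,0,0,0,0],[0,0,0,0,-0.0147,0,0],[0,0,0,0,-0.0147,0,0],[0,0,0,0,-0.0147,0,0],[0,0,0,0,0,0,0]]]' && python3 -m handwheel '[[[-0.833,0,0,0,-0.0081,0.0005,0],[-0.833,0,0,0,-0.0081,0.0005,0],[-0.833,0,0,0,-0.0081,0.0005,0],[-0.833,0,0,0,-0.0081,0.0005,0],[-0.833,0,0,0,-0.0081,0.0005,0],[-0.833,0,0,0,-0.0081,0.0005,0],[-0.833,0,0,0,-0.0081,0.0005,0],[-0.833,0,0,0,-0.0081,0.0005,0],[-0.833,0,0,0,-0.0081,0.0005,0],[0,0,0,0,0,0,0]]]' >/dev/null; python3 - <<'E'
from h import *
now()
a=cams.capture("top")[145:235,190:300,::-1];b=cams.capture("scene")[120:240,200:340,::-1]
cv2.imwrite("pics/top4.png",a);cv2.imwrite("pics/sc4.png",b)
a=cv2.resize(a,(400,327),interpolation=cv2.INTER_CUBIC);b=cv2.resize(b,(400,343),interpolation=cv2.INTER_CUBIC)[:327]
cv2.imwrite("pics/s4.png",np.hstack([a,b]))
E
```

```text
time_s: 10.2
tcp_pos: [0.5128, 0.0619, 0.1775]
ee_rot: [[0.961, 0.277, 0.0], [0.277, -0.961, -0.001], [0.0, 0.001, -1.0]]
wrist_force: [-0.1, 0.1, -1.7]
gripper_width: 0.091
gripper_force: 30.0
t11.2 u 0.7 v 91.2 z 147.0 mm tilt(a,b,c) [-45.2  -0.   -0.2] w 8.0 F [-0.1 -0.1 -2. ] M [ 1.85  0.03 -0.05] gf 29.9 j [ 50.  24. -35.  40. -66.  27.]
```

View pics/s4.png

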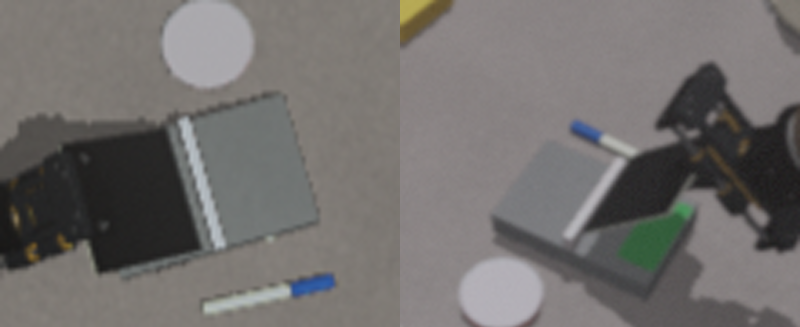

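The plate is over the mat bed at about 45°, black face up, clear of the ridge. In the top crop its inner edge runs about (167,126) to (202,249). I'll measure its squareness and end positions against the ridge in code.

```bash
cat > m.py <<'E'
from h import *
def measure(zedge,rows=(160,235),x0=205,im=None):
    im=cams.capture("top") if im is None else im
    g=im.astype(float).max(2);E=[];Rg=[]
    for y in range(*rows):
        row=g[y];xs=np.arange(x0,270);d=[x for x in xs if row[x]<55 and row[x+1]>=55]
        if d and (row[d[-1]-6:d[-1]]<60).all():
            x=d[-1];E.append((x+(55-row[x])/(row[x+1]-row[x]),y))
        seg=row[232:262];k=seg.argmax()+232
        if row[k]>150 and y%1==0:
            w=np.clip(row[k-4:k+5]-140,0,None);Rg.append(((w*np.arange(k-4,k+5)).sum()/w.sum(),y))
    for n,P,z in(("edge",E,zedge),("ridge",Rg,.062)):
        if len(P)<8: print(n,len(P));continue
        w=ray("top",P,z)-C0;u=w@U*1e3;v=w@V*1e3;ok=np.ones(len(u),bool)
        for _ in range(4):
            f=np.polyfit(u[ok],v[ok],1);ok=abs(v-np.polyval(f,u))<1.2
        print(n,len(P),ok.sum(),"v0 %.1f yaw %.2f u %.1f..%.1f"%(f[1],np.degrees(np.arctan(f[0])),u[ok].min(),u[ok].max()))
E
python3 - <<'E'
from m import *
im=np.zeros((384,512,3),np.uint8);im[145:235,190:300]=cv2.imread("pics/top4.png")[:,:,::-1]
g=im.max(2);print(g[195,215:262].tolist());print(g[207,215:262].tolist())
measure(.079,im=im)
E
```

```text
[34, 34, 34, 34, 35, 37, 36, 36, 36, 36, 37, 38, 38, 37, 39, 38, 36, 37, 40, 40, 40, 38, 39, 38, 45, 82, 118, 113, 104, 184, 189, 179, 120, 116, 117, 117, 117, 116, 117, 117, 116, 119, 118, 119, 117, 117, 117]
[33, 35, 48, 64, 50, 33, 33, 34, 35, 34, 35, 36, 37, 36, 36, 36, 38, 37, 36, 37, 38, 38, 39, 38, 37, 39, 38, 40, 64, 118, 118, 113, 148, 187, 186, 162, 123, 118, 118, 120, 119, 119, 117, 118, 117, 120, 119]
edge 37 32 v0 18.8 yaw 0.04 u -60.7..49.4
ridge 50 10 v0 -4.5 yaw -4.24 u -117.7..111.3
```

```bash
sed -i 's/if row\[k\]>150 and y%1==0/if row[k]>150 and 177<=y<=213/' m.py; python3 - <<'E'
from m import *
im=np.zeros((384,512,3),np.uint8);im[145:235,190:300]=cv2.imread("pics/top4.png")[:,:,::-1]
measure(.079,rows=(170,225),im=im)
g=im.max(2)
for y in range(174,186): print(y,g[y,218:250].tolist())
for y in range(210,222): print(y,g[y,218:250].tolist())
E
```

```text
edge 37 32 v0 18.8 yaw 0.04 u -60.7..49.4
ridge 35 35 v0 -0.8 yaw -0.14 u -62.1..60.2
174 [126, 127, 125, 124, 124, 124, 123, 121, 122, 123, 122, 123, 123, 124, 125, 128, 129, 127, 125, 124, 122, 125, 127, 128, 130, 128, 125, 127, 122, 104, 101, 100]
175 [126, 127, 125, 126, 127, 128, 126, 122, 122, 123, 125, 124, 121, 122, 124, 127, 128, 127, 125, 120, 105, 123, 124, 124, 125, 124, 103, 101, 100, 87, 79, 84]
176 [127, 128, 127, 126, 127, 127, 127, 123, 122, 123, 121, 122, 122, 124, 127, 126, 125, 122, 103, 99, 87, 100, 104, 104, 98, 98, 85, 79, 87, 98, 103, 109]
177 [125, 126, 127, 125, 126, 125, 124, 122, 122, 119, 101, 102, 123, 125, 125, 126, 125, 116, 86, 82, 85, 111, 141, 150, 83, 88, 102, 104, 106, 112, 115, 119]
178 [101, 101, 102, 100, 100, 100, 101, 99, 100, 96, 84, 85, 101, 102, 106, 120, 104, 96, 85, 82, 92, 160, 180, 178, 119, 108, 115, 118, 116, 115, 117, 116]
179 [83, 83, 83, 83, 84, 84, 84, 83, 82, 84, 83, 82, 84, 83, 86, 97, 78, 81, 90, 98, 93, 148, 186, 187, 163, 119, 117, 117, 115, 115, 117, 116]
180 [83, 83, 84, 81, 82, 83, 82, 83, 81, 81, 81, 81, 73, 68, 67, 65, 
[... 1855 characters left out ...]
, 93, 85, 84, 91, 83, 106, 118, 128, 130, 129, 128, 128, 128, 127]
218 [30, 31, 34, 35, 37, 49, 62, 72, 94, 101, 104, 106, 108, 112, 106, 90, 84, 94, 87, 107, 113, 116, 113, 125, 128, 128, 128, 128, 126, 127, 128, 129]
219 [43, 51, 67, 68, 76, 101, 106, 107, 116, 116, 112, 97, 92, 98, 100, 83, 107, 117, 118, 127, 129, 128, 127, 128, 128, 127, 127, 126, 127, 128, 129, 127]
220 [105, 108, 113, 115, 115, 115, 113, 106, 98, 96, 101, 112, 112, 115, 118, 113, 126, 128, 129, 129, 129, 127, 127, 128, 128, 129, 128, 128, 129, 129, 128, 127]
221 [128, 128, 127, 128, 126, 107, 98, 94, 110, 114, 118, 129, 128, 128, 128, 125, 125, 128, 130, 130, 129, 128, 128, 128, 129, 127, 128, 128, 129, 129, 129, 128]
```

```bash
python3 - <<'E'
from m import *
f=lambda P,z:[((x-C0)@U*1e3).round(1) for x in ray("top",P,z)]+[((x-C0)@V*1e3).round(1) for x in ray("top",P,z)]
print(f([(235.3,180.3),(244.5,213.8)],.079))
im=np.zeros((384,512,3),np.uint8);im[145:235,190:300]=cv2.imread("pics/top4.png")[:,:,::-1];g=im.max(2)
for y in list(range(175,180))+list(range(209,217)): print(y,g[y,236:256].tolist())
print(f([(240.5,177.3),(250.5,213.0)],.062))
# next poses
for ph,vp in((45,12.5),(35,11.2),(25,10.2)):
    p=np.radians(ph);m=np.array([vp-.8-4*np.sin(p),41+4*np.cos(p)])  # mid inner end (white corner pivot at vp, z=41)
    print(ph,m, m+100*np.array([np.cos(p),np.sin(p)]))
E
```

```text
[np.float64(55.1), np.float64(-63.7), np.float64(17.5), np.float64(18.9)]
175 [125, 120, 105, 123, 124, 124, 125, 124, 103, 101, 100, 87, 79, 84, 89, 100, 103, 106, 112, 114]
176 [103, 99, 87, 100, 104, 104, 98, 98, 85, 79, 87, 98, 103, 109, 109, 114, 116, 116, 116, 115]
177 [86, 82, 85, 111, 141, 150, 83, 88, 102, 104, 106, 112, 115, 119, 115, 116, 115, 116, 116, 115]
178 [85, 82, 92, 160, 180, 178, 119, 108, 115, 118, 116, 115, 117, 116, 116, 116, 116, 117, 116, 115]
179 [90, 98, 93, 148, 186, 187, 163, 119, 117, 117, 115, 115, 117, 116, 115, 116, 115, 116, 116, 116]
209 [38, 38, 36, 38, 38, 39, 38, 46, 84, 120, 114, 107, 184, 189, 178, 122, 117, 120, 120, 120]
210 [38, 37, 39, 39, 38, 38, 38, 41, 70, 118, 116, 106, 178, 188, 182, 149, 121, 121, 122, 120]
211 [38, 38, 39, 39, 39, 38, 39, 38, 57, 107, 119, 113, 143, 187, 189, 173, 124, 118, 118, 116]
212 [37, 38, 38, 38, 37, 37, 37, 37, 47, 90, 120, 114, 110, 183, 186, 176, 117, 99, 93, 98]
213 [37, 36, 36, 38, 37, 38, 40, 44, 53, 84, 117, 118, 110, 145, 129, 127, 101, 102, 113, 118]
214 [36, 38, 39, 44, 49, 64, 70, 89, 98, 103, 101, 95, 96, 107, 110, 115, 116, 121, 129, 130]
215 [53, 66, 72, 94, 101, 102, 98, 91, 93, 101, 103, 111, 114, 118, 126, 127, 127, 128, 130, 130]
216 [103, 104, 104, 101, 88, 85, 99, 111, 113, 120, 121, 128, 127, 127, 129, 128, 127, 127, 129, 130]
[np.float64(62.3), np.float64(-65.9), np.float64(-2.6), np.float64(-1.5)]
45 [ 8.87157288 43.82842712] [ 79.58225099 114.53910524]
35 [ 8.10569425 44.27660818] [ 90.02089868 101.63425181]
25 [ 7.70952695 44.62523115] [98.34030566 86.88705732]
```

```bash
python3 - <<'E'
from h import *
plan(3.2,81.6,115,-45,4)
s=dict(r.sense());s['tcp_pos']=C0+(3.2*U+81.6*V+115*Z)/1e3;s['ee_rot']=(Ro.from_euler('z',YAW,degrees=True)*Ro.from_euler('x',135,degrees=True)).as_matrix()
plan(3.2,98.6,87.5,-65,5,s=s)
E
```

```text
4 rows of [0.0, 0.002, -0.0] [0.0006, -0.0044, 0.0075] max 0.009 0.0
5 rows of [-0.667, -0.0, 0.0] [0.0, -0.0065, 0.0006] max 0.006 4.0
```

```bash
python3 -m handwheel '[[[0,0.002,0,0.0006,-0.0044,0.0075,0],[0,0.002,0,0.0006,-0.0044,0.0075,0],[0,0.002,0,0.0006,-0.0044,0.0075,0],[0,0.002,0,0.0006,-0.0044,0.0075,0],[0,0,0,0,0,0,0],[0,0,0,0,0,0,0]]]'; python3 -c "
from h import *
now();plan(3.2,98.6,87.5,-65,5)"
```

```text
time_s: 11.9
tcp_pos: [0.5002, 0.1145, 0.1153]
ee_rot: [[0.962, 0.193, 0.194], [0.274, -0.679, -0.681], [0.0, 0.708, -0.706]]
wrist_force: [-0.7, 0.1, -0.9]
gripper_width: 0.089
gripper_force: 30.0
t11.9 u 2.9 v 80.3 z 115.3 mm tilt(a,b,c) [-45.1  -0.1   0.1] w 7.7 F [-0.6  0.3 -0.9] M [ 1.8  -0.05  0.03] gf 30.0 j [ 49.  27. -38.  42. -62.  24.]
5 rows of [-0.665, 0.002, -0.003] [0.0, -0.0067, 0.0004] max 0.007 4.0
```

```bash
python3 -m handwheel '[[[-0.665,0.002,-0.003,0,-0.0067,0.0004,0],[-0.665,0.002,-0.003,0,-0.0067,0.0004,0],[-0.665,0.002,-0.003,0,-0.0067,0.0004,0],[-0.665,0.002,-0.003,0,-0.0067,0.0004,0],[-0.665,0.002,-0.003,0,-0.0067,0.0004,0],[0,0,0,0,0,0,0],[0,0,0,0,0,0,0]]]' >/dev/null; python3 - <<'E'
from m import *
now();im=cams.capture("top");cv2.imwrite("pics/top5.png",im[:,:,::-1]);measure(.0485,rows=(170,225),im=im)
g=im.max(2)
for y in (178,179,180,181,182,183,184,196,212,213,214,215,216): print(y,g[y,224:256].tolist())
E
```

```text
t12.6 u 3.1 v 99.3 z 87.5 mm tilt(a,b,c) [-64.9   0.   -0. ] w 7.7 F [-0.5  0.1 -1.1] M [ 2.48  0.01 -0.02] gf 30.0 j [ 54.  39. -38.  48. -74.  11.]
edge 39 9 v0 7.5 yaw 4.07 u 2.7..35.6
ridge 35 35 v0 -0.8 yaw -0.12 u -62.1..60.2
178 [126, 123, 124, 125, 123, 123, 126, 125, 124, 121, 102, 96, 84, 81, 94, 160, 180, 178, 120, 108, 115, 117, 116, 115, 116, 117, 115, 115, 116, 116, 115, 115]
179 [125, 124, 123, 120, 102, 100, 101, 100, 100, 98, 78, 78, 79, 80, 83, 148, 187, 187, 163, 119, 117, 117, 115, 116, 116, 116, 116, 115, 115, 115, 116, 116]
180 [100, 101, 100, 97, 84, 83, 82, 74, 76, 69, 61, 59, 58, 60, 57, 110, 186, 189, 177, 111, 114, 116, 115, 115, 117, 116, 116, 115, 115, 115, 116, 115]
181 [83, 83, 81, 73, 71, 68, 65, 53, 54, 50, 47, 45, 43, 42, 43, 92, 185, 188, 178, 118, 115, 115, 116, 116, 117, 116, 116, 115, 115, 115, 116, 115]
182 [69, 68, 62, 54, 51, 49, 47, 41, 43, 41, 42, 42, 42, 40, 42, 87, 180, 189, 182, 142, 118, 115, 116, 117, 118, 117, 116, 115, 115, 116, 116, 115]
183 [50, 47, 46, 42, 40, 40, 41, 41, 41, 41, 42, 42, 43, 41, 42, 65, 137, 186, 186, 169, 120, 116
[... 481 characters left out ...]
]
213 [36, 38, 38, 36, 36, 37, 37, 39, 39, 39, 39, 37, 38, 37, 39, 38, 40, 41, 44, 49, 58, 75, 98, 101, 107, 146, 129, 127, 100, 101, 113, 118]
214 [37, 36, 38, 37, 38, 38, 38, 37, 38, 36, 38, 36, 39, 41, 44, 50, 63, 73, 92, 100, 101, 104, 99, 95, 98, 107, 110, 114, 115, 122, 129, 130]
215 [36, 37, 36, 36, 36, 37, 37, 36, 37, 38, 42, 49, 63, 70, 84, 100, 106, 105, 107, 96, 93, 100, 103, 111, 113, 118, 125, 126, 127, 128, 129, 130]
216 [36, 36, 35, 36, 37, 39, 39, 46, 53, 69, 82, 101, 105, 105, 108, 104, 88, 84, 99, 113, 113, 119, 121, 127, 126, 127, 130, 128, 126, 127, 130, 128]m.py:16: RankWarning: Polyfit may be poorly conditioned
  f=np.polyfit(u[ok],v[ok],1);ok=abs(v-np.polyval(f,u))<1.2
```

```bash
python3 -m handwheel '[[[0,0,0,0,-0.0014,0.0006,0],[0,0,0,0,0.0026,0,0.013],[0,0,0,0,0.0026,0,0.018],[0,0,0,0,0.0026,0,0.023],[0,0,0,0,0.0026,0,0.028],[0,0,0,0,0.0026,0,0.034],[0,0,0,0,0.0026,0,0.039],[0,0,0,0,0.0026,0,0.044],[0,0,0,0,0.0026,0,0.049],[0,0,0,0,0.0026,0,0.055],[0,0,0,0,0.0026,0,0.06],[0,0,0,0,0,0,0.06]]]' >/dev/null; python3 - <<'E'
from h import *
s=now()
e=np.radians(25);d=s['tcp_pos']-C0;tip=np.array([d@V,d[2]])*1e3-s['gripper_width']*43.5*np.array([-np.sin(e),np.cos(e)]);print("tip",tip)
cv2.imwrite("pics/top6.png",cams.capture("top")[:,:,::-1])
vp=tip[0]-np.sqrt(max(0,100**2-(tip[1]-40)**2));print("pivot",vp)
for ph,a in((17,-60),(8,-55),(0,-50),(-3,-50)):
    p=np.radians(ph);v,z=tiptcp(9.5+100*np.cos(p),40+100*np.sin(p),a,60,-1);print(ph,a,round(v,1),round(z,1))
E
```

```text
t13.8 u 3.1 v 88.0 z 110.0 mm tilt(a,b,c) [-65.   0.   0.] w 58.1 F [ 0.   1.6 -0.6] M [ 2.13 -0.05  0.02] gf 0.4 j [ 53.  37. -38.  48. -75.  13.]
tip [100.28787074  83.71578985]
pivot 10.349393335903613
17 -60 90.1 95.2
8 -55 91.3 78.5
0 -50 90.2 63.0
-3 -50 90.1 57.7
```

```bash
python3 - <<'E'
from h import *
s=dict(r.sense())
for v,z,a in((90.6,95.2,-60),(91.8,78.5,-55),(90.9,64,-50)):
    plan(3.1,v,z,a,4,s=s);s['tcp_pos']=C0+(3.1*U+v*V+z*Z)/1e3;s['ee_rot']=(Ro.from_euler('z',YAW,degrees=True)*Ro.from_euler('x',180+a,degrees=True)).as_matrix()
E
```

```text
4 rows of [0.208, -0.001, -0.0] [0.0, -0.0036, 0.0011] max 0.004 1.3
4 rows of [0.208, -0.0, 0.0] [-0.0, -0.0037, 0.002] max 0.004 1.3
4 rows of [0.208, 0.0, 0.0] [-0.0, -0.0028, 0.0024] max 0.004 1.2
```

```bash
python3 -m handwheel '[[[0.208,0,0,0,-0.0036,0.0011,0.06],[0.208,0,0,0,-0.0036,0.0011,0.06],[0.208,0,0,0,-0.0036,0.0011,0.06],[0.208,0,0,0,-0.0036,0.0011,0.06],[0.208,0,0,0,-0.0037,0.002,0.06],[0.208,0,0,0,-0.0037,0.002,0.06],[0.208,0,0,0,-0.0037,0.002,0.06],[0.208,0,0,0,-0.0037,0.002,0.06]]]' >/dev/null; python3 - <<'E'
from h import *
s=now();plan(3.1,90.9,64,-50,6)
cv2.imwrite("pics/top7.png",cams.capture("top")[:,:,::-1])
E
```

```text
t14.7 u 3.3 v 92.0 z 77.8 mm tilt(a,b,c) [-54.9   0.1  -0. ] w 60.1 F [-0.3  2.  -0.6] M [ 2.08 -0.01  0.01] gf 0.7 j [ 52.  35. -39.  47. -65.  15.]
6 rows of [0.136, -0.002, 0.0] [-0.0, -0.0017, 0.0015] max 0.002 0.8
```

```bash
python3 -m handwheel '[[[0.136,0,0,0,-0.0017,0.0015,0.06],[0.136,0,0,0,-0.0017,0.0015,0.06],[0.136,0,0,0,-0.0017,0.0015,0.06],[0.136,0,0,0,-0.0017,0.0015,0.06],[0.136,0,0,0,-0.0017,0.0015,0.06],[0.136,0,0,0,-0.0017,0.0015,0.06],[0,0,0,0,-0.0011,0.001,0.06],[0,0,0,0,-0.0011,0.001,0.06],[0,0,0,0,-0.0023,0.0019,0.06],[0,0,0,0,-0.0023,0.0019,0.06],[0,0,0,0,-0.0023,0.0019,0.06],[0,0,0,0,-0.0011,0.001,0.06]]]' >/dev/null; python3 - <<'E'
from h import *
s=now();plan(3.1,90.9,51,-50,2);plan(3.1,190,51,-50,10)
a=cams.capture("top")[155:235,185:300,::-1];b=cams.capture("scene")[140:240,220:350,::-1]
cv2.imwrite("pics/s8.png",np.hstack([cv2.resize(a,(400,300),interpolation=cv2.INTER_CUBIC),cv2.resize(b,(400,300),interpolation=cv2.INTER_CUBIC)]))
E
```

```text
t15.9 u 3.4 v 91.1 z 50.6 mm tilt(a,b,c) [-50.1   0.1  -0. ] w 60.2 F [-0.5  5.  -0.8] M [ 2.83  0.1  -0.12] gf 2.2 j [ 50.  35. -40.  47. -59.  14.]
2 rows of [0.006, -0.007, 0.004] [-0.0002, 0.0002, -0.0001] max 0.0 0.1
10 rows of [0.001, -0.001, 0.001] [-0.0, -0.0063, -0.0076] max 0.01 0.0
```

```bash
python3 -m handwheel '[[[0,0,0,0,-0.0006,-0.0008,0.06],[0,0,0,0,-0.0006,-0.0008,0.06],[0,0,0,0,-0.0006,-0.0008,0.06],[0,0,0,0,-0.0006,-0.0008,0.06],[0,0,0,0,-0.0012,-0.0015,0.06],[0,0,0,0,-0.0012,-0.0015,0.06],[0,0,0,0,-0.0012,-0.0015,0.06],[0,0,0,0,-0.0012,-0.0015,0.06],[0,0,0,0,-0.0012,-0.0015,0.06]]]' >/dev/null; python3 - <<'E'
from m import *
now();im=cams.capture("top");cv2.imwrite("pics/top8.png",im[:,:,::-1]);g=im.max(2)
for y in (179,180,181,182,184,190,196,202,208,211,212,213,214,215): print(y,g[y,228:252].tolist())
E
```

```text
t16.9 u 3.1 v 104.4 z 51.6 mm tilt(a,b,c) [-50.1   0.   -0. ] w 60.1 F [0.1 0.3 0.1] M [ 1.6  -0.06  0.03] gf 0.0 j [ 52.  35. -39.  46. -60.  15.]
179 [124, 119, 102, 98, 100, 98, 79, 81, 89, 93, 86, 147, 186, 186, 162, 118, 116, 115, 115, 114, 116, 115, 114, 115]
180 [99, 98, 83, 75, 82, 85, 74, 69, 71, 75, 65, 112, 184, 188, 176, 111, 114, 115, 115, 115, 116, 116, 116, 115]
181 [81, 87, 76, 65, 69, 68, 61, 56, 53, 53, 53, 96, 184, 187, 177, 118, 114, 114, 115, 115, 116, 116, 116, 115]
182 [70, 70, 62, 57, 56, 54, 53, 52, 51, 51, 51, 91, 178, 187, 180, 140, 117, 114, 116, 116, 115, 115, 115, 115]
184 [51, 50, 50, 51, 52, 51, 52, 52, 52, 52, 50, 56, 104, 184, 188, 175, 105, 113, 116, 117, 117, 116, 116, 115]
190 [51, 50, 51, 50, 50, 52, 50, 51, 52, 52, 53, 53, 51, 71, 142, 186, 185, 169, 119, 115, 115, 116, 117, 117]
196 [50, 50, 50, 50, 51, 51, 51, 50, 50, 51, 51, 52, 52, 51, 52, 91, 178, 188, 181, 146, 118, 115, 118, 116]
202 [50, 50, 51, 51, 51, 50, 51, 51, 51, 51, 51, 51, 51, 51, 52, 51, 52, 96, 184, 187, 177, 120, 118, 119]
208 [49, 50, 49, 49, 51, 50, 50, 52, 52, 50, 51, 51, 52, 52, 52, 51, 52, 49, 60, 109, 184, 187, 174, 113]
211 [49, 50, 50, 50, 51, 51, 50, 51, 50, 50, 51, 50, 51, 52, 52, 52, 52, 51, 50, 70, 137, 186, 186, 171]
212 [49, 50, 49, 50, 50, 51, 51, 50, 51, 52, 51, 52, 51, 51, 50, 51, 51, 53, 57, 61, 100, 183, 185, 176]
213 [50, 51, 51, 51, 50, 50, 50, 51, 50, 51, 51, 49, 50, 50, 57, 59, 66, 79, 99, 101, 106, 146, 128, 127]
214 [50, 51, 50, 50, 50, 50, 50, 48, 49, 50, 51, 54, 57, 71, 98, 102, 102, 105, 99, 93, 97, 107, 109, 113]
215 [50, 50, 48, 50, 50, 50, 49, 51, 57, 66, 79, 92, 101, 102, 109, 96, 93, 100, 101, 111, 113, 118, 125, 126]
```

```bash
python3 -m handwheel '[[[0,0,0,0,-0.0059,-0.007,0.06],[0,0,0,0,-0.0059,-0.007,0.06],[0,0,0,0,-0.0059,-0.007,0.06],[0,0,0,0,-0.0059,-0.007,0.06],[0,0,0,0,-0.0059,-0.007,0.06],[0,0,0,0,0.0153,-0.0128,0.06],[0,0,0,0,0.0153,-0.0128,0.06],[0,0,0,0,0.0153,-0.0128,0.06],[0,0,0,0,0.0153,-0.0128,0.06],[0,0,0,0,0.0153,-0.0128,0.06],[0,0,0,0,0.0153,-0.0128,0.06],[0,0,0,0,0,0,0.06]]]' >/dev/null; cat >> m.py <<'E'
def rect(im=None):
    im=cams.capture("top") if im is None else im
    cv2.imwrite("pics/last.png",im[:,:,::-1])
    big=cv2.resize(im.max(2),None,fx=8,fy=8,interpolation=cv2.INTER_LINEAR)
    m=(big<75).astype(np.uint8);m[:1350]=0;m[1800:]=0;m[:,:1480]=0;m[:,2040:]=0
    m=cv2.morphologyEx(m,cv2.MORPH_OPEN,np.ones((41,41)))
    c=max(cv2.findContours(m,0,2)[0],key=cv2.contourArea)[:,0]
    q=(c+.5)/8-.5;w=ray("top",q,.048)-C0;uv=np.c_[w@U,w@V]*1e3
    print("minrect uv",cv2.minAreaRect(uv.astype(np.float32)))
    lo,hi=uv.min(0),uv.max(0);print("u",lo[0].round(1),hi[0].round(1),"v",lo[1].round(1),hi[1].round(1))
    for k,n in((lo[1],"inner"),(hi[1],"outer")):
        s=uv[(abs(uv[:,1]-k)<3)&(abs(uv[:,0])<45)];f=np.polyfit(s[:,0],s[:,1],1);print(n,f[1].round(1),np.degrees(np.arctan(f[0])).round(2))
    for k,n in((lo[0],"u-"),(hi[0],"u+")):
        s=uv[(abs(uv[:,0]-k)<3)&(abs(uv[:,1]-75)<45)]
        if len(s)>9: f=np.polyfit(s[:,1]-75,s[:,0],1);print(n,f[1].round(1),np.degrees(np.arctan(f[0])).round(2))
E
python3 - <<'E'
from m import *
now();rect()
E
```

```text
t18.2 u 4.0 v 151.4 z 173.1 mm tilt(a,b,c) [-49.9   0.2   0.1] w 60.5 F [ 0.4  0.9 -0.1] M [ 1.59 -0.02  0.02] gf 0.0 j [ 57.  27. -29.  37. -75.  26.]
minrect uv ((4.114162445068359, 111.83552551269531), (214.52784729003906, 127.82455444335938), 85.32469940185547)
u -60.1 75.2 v 7.5 221.0
inner 8.1 -0.13
outer 110.5 -82.11
u- -59.3 0.05m.py:29: RankWarning: Polyfit may be poorly conditioned
  s=uv[(abs(uv[:,1]-k)<3)&(abs(uv[:,0])<45)];f=np.polyfit(s[:,0],s[:,1],1);print(n,f[1].round(1),np.degrees(np.arctan(f[0])).round(2))
```

```bash
python3 -c "
from h import *
plan(0,-110,200,0,12)"
```

```text
12 rows of [0.694, -0.002, -0.0] [-0.0003, 0.0211, 0.0081] max 0.023 4.2
```

```bash
python3 -m handwheel '[[[0.694,0,0,-0.0003,0.0211,0.0081,0.06],[0.694,0,0,-0.0003,0.0211,0.0081,0.06],[0.694,0,0,-0.0003,0.0211,0.0081,0.06],[0.694,0,0,-0.0003,0.0211,0.0081,0.06],[0.694,0,0,-0.0003,0.0211,0.0081,0.06],[0.694,0,0,-0.0003,0.0211,0.0081,0.06],[0.694,0,0,-0.0003,0.0211,0.0081,0.06],[0.694,0,0,-0.0003,0.0211,0.0081,0.06],[0.694,0,0,-0.0003,0.0211,0.0081,0.06],[0.694,0,0,-0.0003,0.0211,0.0081,0.06],[0.694,0,0,-0.0003,0.0211,0.0081,0.06],[0.694,0,0,-0.0003,0.0211,0.0081,0.06]]]' >/dev/null; python3 - <<'E'
from m import *
now();rect()
im=cv2.imread("pics/last.png");a=im[160:230,185:300];cv2.imwrite("pics/v10.png",cv2.resize(a,None,fx=6.9,fy=6.9,interpolation=cv2.INTER_CUBIC))
E
```

```text
t19.4 u -0.6 v -111.5 z 198.6 mm tilt(a,b,c) [ 0.1 -0.  -0.1] w 60.2 F [ 0.7 -1.1  0.3] M [-0.03 -0.01 -0.02] gf 0.0 j [  9.  16. -12.  -0. -62.  97.]Traceback (most recent call last):
  File "<stdin>", line 2, in <module>
  File "m.py", line 24, in rect
    c=max(cv2.findContours(m,0,2)[0],key=cv2.contourArea)[:,0]
      ~~~^^^^^^^^^^^^^^^^^^^^^^^^^^^^^^^^^^^^^^^^^^^^^^^^
ValueError: max() iterable argument is empty
```

```bash
python3 - <<'E'
import cv2
im=cv2.imread("pics/last.png");print(im[170:225:6,195:300:4].max(2))
a=im[160:230,185:300];cv2.imwrite("pics/v10.png",cv2.resize(a,None,fx=6.9,fy=6.9,interpolation=cv2.INTER_CUBIC))
E
```

```text
[[ 69 147 150 153 157 160 162 165 168 170 170  80 119 173 175 175 176 176
  176  83  73  80  90  89  91  80  76]
 [ 60 171 171 172 173 159 160 161 161 176 176 121 105 177 175 174 172 169
  169 152  88  71  76  78  78  78  89]
 [ 58 162 177 176 147 150 159 160 154 144 160 149  87 163 158 156 152 149
  143 139 135  94  83  88  81  82  54]
 [ 63 121 169 164 130 147 155 158 155 148 128 130  70 107 115 105  86  69
   47  48  46  65  51  79 110 103 122]
 [ 78  67 140 116 124 142 154 156 155 147 132  93  95 111  89  80  59  70
   59  59 124 125 119 121 121 119 120]
 [ 79  79  81  44 112 136 149 154 155 149 135 103  55 179 116 112 116 113
  113 113 111 124 122 120 120 121 118]
 [ 78  78  79  64 109 136 147 153 153 148 138 117  55 177 116 116 115 117
  116 115  90 126 124 121 117 120 119]
 [ 78  79  80  82 106 131 145 152 153 149 141 124  67  63 172  95 114 127
  127 123 125 125 126 121 122 123 119]
 [ 77  78  78  80  97 127 143 151 155 151 144 131  98 124 125 125 125 127
  128 126 127 122 126 121 120 122 120]
 [ 78  77  79  81  87 124 143 151 153 152 145 134 109 125 126 123 114 151
  172 152 153 129 123 122 119 124 123]]
```

View pics/v10.png

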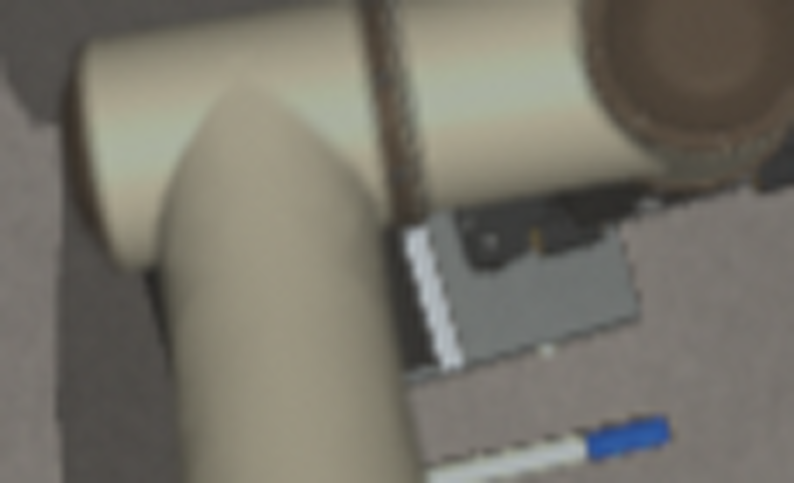

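The arm hides the plate in this view; only the mat bed's ridge line and the marker, undisturbed, show. I'll move the tool over the mat side and measure with the wrist camera in code.

```bash
python3 -m handwheel '[[[0,0,0,-0.0077,-0.0207,0,0.03],[0,0,0,-0.0077,-0.0207,0,0.03],[0,0,0,-0.0077,-0.0207,0,0.03],[0,0,0,-0.0077,-0.0207,0,0.03],[0,0,0,-0.0077,-0.0207,0,0.03],[0,0,0,-0.0077,-0.0207,0,0.03],[0,0,0,-0.0077,-0.0207,0,0.03],[0,0,0,-0.0077,-0.0207,0,0.03],[0,0,0,-0.0077,-0.0207,0,0],[0,0,0,0,0,0,0],[0,0,0,0,0,0,0],[0,0,0,0,0,0,0]]]' >/dev/null; cat > w.py <<'E'
from h import *
def wshot(name):
    s=now();im=cams.capture("wrist");cv2.imwrite(name,im[:,:,::-1]);c=cams.get_calibration("wrist")
    T=np.eye(4);T[:3,:3]=s['ee_rot'];T[:3,3]=s['tcp_pos'];T=T@c["T_tool_cam"];return im,T,np.array(c["camera_matrix"])
def rectify(im,T,K,z,u0=-110,u1=110,v0=-130,v1=170,m=3):
    # uv map at height z (mm), m px/mm; rows: u, cols: v
    uu,vv=np.meshgrid(np.arange(u0,u1,1/m),np.arange(v0,v1,1/m),indexing='ij')
    P=C0+(uu[...,None]*U+vv[...,None]*V+z*Z)/1e3
    q=(P-T[:3,3])@T[:3,:3]@K.T
    return cv2.remap(im,(q[...,0]/q[...,2]).astype(np.float32),(q[...,1]/q[...,2]).astype(np.float32),cv2.INTER_LINEAR)
E
python3 - <<'E'
from w import *
im,T,K=wshot("pics/w2.png")
np.save("T2.npy",T)
for z in(48,62):
    g=rectify(im,T,K,z).max(2)
    for u in(40,20,0,-20): print(z,u,g[(u+110)*3-3:(u+110)*3+4].mean(0)[(-20+130)*3:(30+130)*3:3].round().astype(int).tolist())
g=rectify(im,T,K,48).max(2)
for u in(40,20,0,-20): print("outer",u,g[(u+110)*3-3:(u+110)*3+4].mean(0)[(125+130)*3:(155+130)*3:3].round().astype(int).tolist())
for v in(30,60,90,120): 
    c=g[:,(v+130)*3-3:(v+130)*3+4].mean(1);print("end",v,c[(45+110)*3:(72+110)*3:3].round().astype(int).tolist(),c[(-72+110)*3:(-45+110)*3:3].round().astype(int).tolist())
E
```

```text
t20.7 u -69.8 v 74.8 z 198.6 mm tilt(a,b,c) [-0.2 -0.  -0. ] w 6.6 F [-0.5 -0.4  0.8] M [-0.05 -0.06 -0.03] gf 0.0 j [ 33.   5. -26.   0. -59.  73.]
48 40 [186, 186, 186, 186, 186, 187, 187, 187, 186, 187, 188, 203, 230, 247, 252, 253, 253, 253, 253, 253, 253, 253, 250, 237, 188, 129, 104, 96, 84, 67, 64, 65, 65, 66, 65, 64, 62, 57, 51, 46, 47, 48, 46, 43, 43, 46, 48, 50, 48, 44]
48 20 [186, 187, 187, 185, 187, 188, 188, 188, 189, 187, 190, 206, 232, 248, 252, 253, 253, 253, 253, 253, 254, 253, 251, 236, 187, 129, 102, 92, 76, 62, 65, 68, 67, 60, 48, 38, 36, 35, 34, 35, 36, 33, 37, 36, 37, 37, 39, 38, 35, 37]
48 0 [189, 189, 190, 191, 191, 193, 194, 193, 193, 192, 195, 211, 235, 249, 253, 253, 253, 253, 253, 254, 254, 253, 250, 235, 187, 131, 105, 92, 78, 71, 69, 71, 69, 63, 54, 42, 37, 34, 31, 34, 34, 34, 34, 36, 37, 36, 34, 35, 35, 36]
48 -20 [193, 194, 192, 192, 192, 193, 193, 192, 193, 193, 195, 207, 234, 249, 253, 253, 253, 254, 254, 254, 254, 253, 251, 238, 190, 132, 104, 93, 83, 73, 73, 74, 73, 70, 58, 40, 32, 33, 31, 33, 33, 33, 34, 34, 34, 32, 33, 31, 34, 31]
62 40 [186, 186
[... 1821 characters left out ...]
, 68, 66, 67, 66, 66, 69, 89, 123, 143, 137, 128, 133, 156, 182, 196, 203] [221, 220, 218, 217, 216, 217, 219, 220, 222, 222, 220, 208, 186, 173, 168, 139, 99, 82, 80, 80, 80, 80, 79, 81, 77, 78, 78]
end 90 [42, 44, 42, 43, 43, 43, 42, 43, 45, 41, 42, 42, 43, 42, 41, 44, 52, 80, 112, 125, 124, 126, 132, 141, 168, 194, 204] [217, 217, 217, 216, 216, 216, 214, 213, 215, 216, 215, 205, 183, 166, 153, 121, 89, 76, 74, 76, 76, 74, 73, 74, 74, 74, 72]
end 120 [37, 40, 38, 38, 39, 41, 42, 40, 40, 40, 39, 43, 42, 42, 42, 40, 50, 81, 116, 127, 130, 132, 130, 131, 131, 128, 128] [213, 213, 213, 214, 215, 216, 217, 218, 219, 219, 218, 218, 215, 201, 165, 115, 77, 67, 66, 66, 65, 66, 66, 64, 67, 65, 65]
```

The code shows the plate flat and square, its ends within 1 mm of the stand's ends, but only about 0.5 to 1 mm from the ridge where 4 mm is wanted. I'll press lightly with closed fingertips and drag it about 3 mm outward.

```bash
python3 -m handwheel '[[[0,0,0,0.0091,0.0019,0.018,0],[0,0,0,0.0091,0.0019,0.018,0],[0,0,0,0.0091,0.0019,0.018,0],[0,0,0,0.0091,0.0019,0.018,0],[0,0,0,0.0091,0.0019,0.018,0],[0,0,0,0.0091,0.0019,0.018,0],[0,0,0,0.0091,0.0019,0.018,0],[0,0,0,0.0091,0.0019,0.018,0],[0,0,0,0,0,0,0],[0,0,0,0,0,0,0]]]' >/dev/null; python3 -c "
from h import *
now()"; python3 -m handwheel '[[[0,0,0,0,0,0.002,0],[0,0,0,0,0,0,0]]]' ; python3 -m handwheel '[[[0,0,0,0,0,0.0015,0],[0,0,0,0,0,0,0]]]' | grep -E 'tcp|force'
```

```text
t21.8 u 2.9 v 58.9 z 54.8 mm tilt(a,b,c) [-0.2 -0.1  0. ] w 0.6 F [0.4 0.1 0.3] M [-0.06  0.01 -0.02] gf 0.0 j [ 29.  22. -27.   0. -40.  77.]
time_s: 21.95
tcp_pos: [0.5061, 0.0946, 0.0538]
ee_rot: [[0.961, 0.276, 0.002], [0.276, -0.961, -0.002], [0.002, 0.002, -1.0]]
wrist_force: [-0.5, 0.4, 0.5]
gripper_width: 0.007
gripper_force: 0.0
tcp_pos: [0.5059, 0.0947, 0.052]
wrist_force: [0.3, 0.4, 0.6]
gripper_force: 0.0
```

```bash
for i in 1; do python3 -m handwheel '[[[0,0,0,0,0,0.002,0],[0,0,0,0,0,0,0]]]' | grep -E 'tcp|wrist'; python3 -m handwheel '[[[0,0,0,0,0,0.001,0],[0,0,0,0,0,0,0]]]' | grep -E 'tcp|wrist'; python3 -m handwheel '[[[0,0,0,0,0,0.001,0],[0,0,0,0,0,0,0]]]' | grep -E 'tcp|wrist'; done
```

```text
tcp_pos: [0.5058, 0.0946, 0.0495]
wrist_force: [-0.1, -0.2, -0.3]
tcp_pos: [0.506, 0.0946, 0.0485]
wrist_force: [-0.5, -0.1, 0.4]
tcp_pos: [0.5061, 0.0946, 0.0485]
wrist_force: [-3.3, -0.2, 6.2]
```

```bash
python3 -m handwheel '[[[0,0,0,0,0,0.0004,0],[0,0,0,0,-0.0008,0,0],[0,0,0,0,-0.0008,0,0],[0,0,0,0,-0.0008,0,0],[0,0,0,0,-0.0008,0,0],[0,0,0,0,-0.0006,0,0],[0,0,0,0,0,0,0]]]' >/dev/null; python3 -c "
from h import *
now()"; python3 -m handwheel '[[[0,0,0,0,0,-0.003,0],[0,0,0,0,0,-0.01,0],[0,0,0,-0.0092,0,-0.018,0],[0,0,0,-0.0092,0,-0.018,0],[0,0,0,-0.0092,0,-0.018,0],[0,0,0,-0.0092,0,-0.018,0],[0,0,0,-0.0092,0,-0.018,0],[0,0,0,-0.0092,0,-0.018,0],[0,0,0,-0.0092,-0.0015,-0.018,0],[0,0,0,-0.0092,-0.0015,-0.018,0],[0,0,0,0,0,0,0],[0,0,0,0,0,0,0]]]' >/dev/null; cat >> w.py <<'E'
def edges(name):
    im,T,K=wshot(name)
    def cross(p,a,b,lev):
        k=np.where((p[:-1]-lev)*(p[1:]-lev)<=0)[0];return (a+(k+(lev-p[k])/(p[k+1]-p[k]+1e-9))/3).round(1)
    G={z:rectify(im,T,K,z).max(2).astype(float) for z in(40,48,62)}
    for u in(40,20,0,-20):
        L=lambda z,a,b:G[z][(u+110)*3-3:(u+110)*3+4].mean(0)[(a+130)*3:(b+130)*3]
        print(u,"ridge",cross(L(62,-15,20),-15,20,220)[:1],cross(L(62,-15,20),-15,20,175)[-1:],"outer",cross(L(48,125,155),125,155,80)[:1],L(48,0,22)[::3].round().astype(int).tolist())
    for v in(60,90):
        c=lambda z,a,b:G[z][(a+110)*3:(b+110)*3,(v+130)*3-3:(v+130)*3+4].mean(1)
        print("ends",v,cross(c(48,45,75),45,75,95),cross(c(48,-75,-45),-75,-45,115))
E
python3 -c "
from w import *
edges('pics/w3.png')"
```

```text
t23.4 u 3.6 v 62.4 z 48.4 mm tilt(a,b,c) [-0.2  0.1 -0.1] w 0.5 F [-0.9 -4.4  6.6] M [-1.38  0.28 -0.02] gf 3.5 j [ 29.  23. -28.   0. -39.  77.]
t24.6 u -70.6 v 67.0 z 204.5 mm tilt(a,b,c) [-0.1  0.1 -0. ] w 0.6 F [-0.4  0.1  0.3] M [-0.01  0.02  0.01] gf 0.0 j [ 32.   5. -26.   0. -60.  74.]
40 ridge [-4.6] [7.4] outer [140.3] [253, 253, 252, 242, 209, 150, 111, 100, 104, 114, 121, 101, 65, 42, 38, 40, 43, 42, 43, 40, 39, 41]
20 ridge [-4.4] [6.3] outer [140.3] [252, 246, 224, 189, 155, 121, 102, 99, 101, 107, 101, 76, 49, 37, 36, 35, 37, 37, 36, 36, 36, 32]
0 ridge [-4.5] [6.5] outer [140.1] [253, 251, 241, 208, 161, 124, 104, 100, 104, 105, 95, 71, 43, 35, 37, 33, 32, 33, 33, 33, 34, 32]
-20 ridge [-4.9] [6.5] outer [139.1] [253, 250, 234, 198, 155, 121, 104, 101, 104, 104, 94, 66, 42, 33, 32, 31, 31, 31, 32, 33, 33, 29]
ends 60 [62.6] [-56.2]
ends 90 [63.2] [-56.3]
```

```bash
python3 -c "
from station import r
print(r.finish_job())"
```

```text
the job is handed in; nothing more can be done
None
```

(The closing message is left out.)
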